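# Seat the last-jack spindle

## Task

Take the loose steel spindle off its wooden rest and start its long plain end in the bore of the iron last-jack block. Push it in about halfway, let go of it, take a fresh grip on the tail behind the collar, and push it fully home so that the collar sits against the face of the block. Ease it in by feel without ramming or jamming it (press with no more than about 2 kg), leave the other things on the bench alone, and let go.

Things in the scene. Friction and masses are not known exactly. Their poses are not given: they have to be found in the camera images.
- jack: Grey cast-iron last-jack block bolted to the bench: 200 mm long, 80 mm wide, top 95 mm above the bench, T-shaped clamp screw on top near its back (to 126 mm), on a 12 mm thick foot 140 mm wide. One level bore runs into its front face along the block's own +x axis. Origin: on the bench straight below the bore's mouth, in the plane of the front face (x = 0; the block fills x = 0 to 200 mm); z up.
- jack_mouth (a point): Centre of the bore's mouth in the block's face, 65 mm above the bench; x points into the bore. Bore: 15.6 mm across, 195 mm deep. In it, out of sight, is a short friction plunger: the spindle's tip meets it 62 to 102 mm deep and pushes it on against a steady drag of about 5 N (6 to 14 N with rubbing) all the way home. The seat is where it stops dead. Nothing springs back.
- rest: Pale wooden rest fixed to the bench, holding the spindle. Base 250 x 60 x 16 mm, long along its x; a notched support 20 mm long, 45 mm wide, centred at x = +75 mm (top 70 mm above the bench) and a fork 35 mm long, 34 mm wide, centred at x = -87.5 mm (top 90 mm above the bench). The spindle lifts straight up out of both. Origin: centre of the base's underside, on the bench.
- spindle: Loose steel spindle, 14 mm diameter, 250 mm long, 0.26 to 0.40 kg, axis level, 65 mm above the bench. Origin on its axis at mid-length (centre of mass within 8 mm of it); x runs along it to the tip of the long plain end. Tip (bevelled to 10 mm over its last 3 mm) at x = +125 mm, tail end at x = -125 mm. Stop collar, 26 mm diameter, from x = -63 to -55 mm: 180 mm goes into the bore, collar and 62 mm tail stay out.
- spindle_tip (a point): Centre of the tip of the long plain end of the spindle.
- spindle_collar (a point): Point on the spindle's axis in the plane of the collar's seating face (the face towards the tip), 180 mm back from the tip. Home means that this point is at the bore's mouth. Let go of when halfway in, the spindle sags about 0.02 rad, tail down; pushed on stiffly off line or askew it wedges and rubs harder, so yield sideways and up or down to the force felt.
- spindle_tail (a point): Centre of the spindle's tail end, 70 mm behind the collar's seating face.
- last: Pale wooden shoe last, 225 mm long, about 95 mm high; leave alone. Origin: underside, near the middle.
- last_dark: Browner wooden shoe last, 225 mm long, about 95 mm high; leave alone. Origin: underside, near the middle.
- tin: Small steel tin, 56 mm across, 45 mm high, standing beside the jack block; leave alone. Origin: centre of its underside.
- hammer: Hammer lying on the bench; leave alone.
- brush: Brush lying on the bench beyond the rest; leave alone.
- jar: Lidded jar, 70 mm across, 90 mm high; leave alone. Origin: centre of its underside.
- corkblock: Cork block 100 x 60 x 35 mm; leave alone. Origin: centre of its underside.
Things that resemble listed ones, but are neither listed nor needed, are in the scene too. Leave any blue or pink look-alike of the jack alone.

How it is judged:
By the outcome, as a careful person would: the job done as asked, in the order asked, and still so for the second after the job is handed in, with the robot touching nothing.
It also fails if it takes over 72 s, if anything falls off the work surface, if the arm or the gripper's body presses on something with over 40 N, if the wrist force passes 120 N, or if a joint passes its speed limit or range.

## Robot

A 6-joint arm with a two-finger parallel gripper is mounted at the origin on the work surface. World frame = base frame: x ahead of the robot, y to its left, z up, the work surface at z = 0. Lengths are in m, angles in rad, forces in N, time in s.
With the tool pointing down it reaches from about 0.25 to 0.775 m from the base axis. Payload 4 kg.
Tool frame: the origin (TCP) lies at the very end of the fingers, on their centre line; the grasp point (between the pads) lies 19 mm behind it; z points along the fingers, y is the line along which they close (so a half turn about z gives the same grasp; the last joint's range is limited). The gripper opens to 94 mm and grips with 3 to 60 N. Pads are 16 mm wide; open, the fingers measure 119 mm over their backs; the gripper's body (75 mm by 177 mm) begins 78 mm behind the grasp point.
Start: joints at [1.172, 0.087, 1.371, -0, 1.684, -0.103], TCP at [0.16, 0.526, 0.206] pointing down, gripper open.
Joint ranges: [-3.1, 3.1], [-0.76, 2.03], [0.27, 2.55], [-1.08, 4.22], [0.17, 2.65], [-2.57, 2.57]. Speed limits (rad/s): [2.79, 2.79, 3.14, 3.14, 3.14, 3.14].

## Interface

Orientations are given as [roll, pitch, yaw] about the fixed x, y, z axes, in that order (R = Rz(yaw) Ry(pitch) Rx(roll)).
In Python, from bench import robot, vision gives the robot as it stands.
- The arm moves only by the shell command python3 -m crank 'ROWS'. ROWS is JSON, a list of rows, each a list of 3 entries, a list of its own where there are three numbers: the closure, from 0 (fully open) to 1 (shut), then the shift along the tool's x, y, z in m, then the turn, a rotation vector about the tool's x, y, z in degrees. A call has 1 to 8 rows; each row shifts and turns the commanded pose from where the row before left it, along the tool's axes as they then stand; what a row does not reach is not made up. A row lasts 1/10 s, in which the tool goes at most 50 mm and 8.59 degrees, less where a joint would pass 70% of its speed; a pose out of reach is approached as far as the arm can. A call with a gripper value outside its range is refused whole. The fingers move at their own pace and stop on an object; the grip force is fixed at half the most. Time passes only in rows, so rows that do not move let the fingers close. It gives the time, the measured TCP pose, the force, the opening and the grip force at its end, in the units of the state.
- robot.get_obs(): the state, without advancing time (a new reading comes with each control period).
- vision.snapshot(name): name is "side" or "top"; returns a dict with "color" (400x640x3 uint8, red, green, blue), "z_map" (400x640 float32, m along the optical axis (not along the pixel's ray), 0 where there is no reading), "fx", "fy", "cx", "cy" (pixels), "dist" ([k1, k2, p1, p2, k3] as OpenCV has them; the pictures are not rectified), "R" (3x3) and "t" (3): a world point X has camera coordinates R X + t. Camera axes: x right, y down, z forward; pixel columns grow to the right and rows downward; lengths in m; the calibration is good to about 2 mm. A picture is of the moment at which its call begins.
- robot.close_job(): hands the job in; it is judged then, once.
The state is a dict: "time": time; "joint_positions": joint angles; "qvel": joint speeds; "joint_torque": joint torques, N m; "tool_pos": TCP position; "ee_rot": TCP orientation; "wrist_force": force on the tool from outside, world axes, zero at the start; "wrist_torque": the same for the moment, N m; "width": finger opening in m; "finger_force": force on a finger pad.
Only numpy, scipy, OpenCV 4.12 (cv2) and the standard library are available. Lean on these libraries where they do the work, as an engineer would, in place of code of your own. Each camera call takes 0.05 s, during which the arm holds its last target. There are 200 camera calls.

## Working session

There is one attempt and no reset: what is moved stays moved. The work goes in short steps, Python scripts to look and compute and a shell command to move; the robot and the scene stay as the last step left them, time stands still between calls to the robot, and variables do not carry over. Pictures are saved under pics/ and viewed, at most 10 in all, crops included, and the job is handed in when it is done.

```bash
ls; mkdir -p pics; python3 - <<'E'
from bench import robot, vision
import cv2,pickle,numpy as np
d={}
for n in("top","side"):
    s=vision.snapshot(n); d[n]=s
    cv2.imwrite(f"pics/{n}0.png",s["color"][:,:,::-1])
    print(n,s["fx"],s["cx"],s["cy"],s["dist"],(-s["R"].T@s["t"]).round(3),s["R"].round(2).tolist())
pickle.dump(d,open("s0.pkl","wb"))
o=robot.get_obs();print(o)
E
```

```text
pics
top 473.50909360281815 324.6348463213799 198.84846245322802 [0.03858719 0.         0.         0.         0.        ] [0.232 0.004 1.453] [[-0.0, -1.0, 0.0], [-0.98, 0.0, -0.21], [0.21, -0.0, -0.98]]
side 389.2900969630751 318.3767032662106 208.38958588151846 [-0.06699756  0.          0.          0.          0.        ] [ 0.007 -0.723  1.068] [[0.8, -0.6, -0.0], [-0.45, -0.6, -0.66], [0.4, 0.53, -0.75]]
{'time': 0.1, 'joint_positions': array([ 1.17185351e+00,  8.78880953e-02,  1.37210173e+00, -8.26201732e-06,
        1.68358709e+00, -1.03124263e-01]), 'qvel': array([-4.02369940e-04, -9.24736833e-04, -2.32291636e-03, -5.33074913e-04,
        4.53934171e-05,  4.67923926e-04]), 'joint_torque': array([ 2.00689414e-03, -3.41251802e+01, -3.03302443e+01,  7.19288411e-02,
        3.03562114e-02, -9.67488268e-05]), 'tool_pos': array([0.16016538, 0.52564812, 0.2044181 ]), 'ee_rot': array([-3.13961808e+00, -1.96095869e-04,  2.84577299e+00]), 'wrist_force': array([-0.22569538,  0.33434695, -0.47242643]), 'wrist_torque': array([ 0.03414204, -0.00510489, -0.07548999]), 'finger_force': 0.0, 'width': 0.09415033917890045}
```

View pics/top0.png

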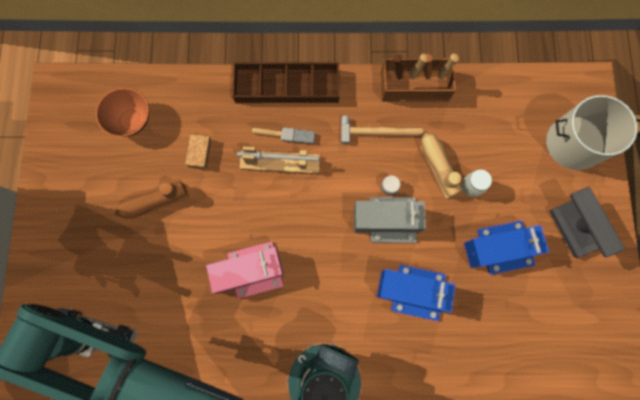

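View pics/side0.png

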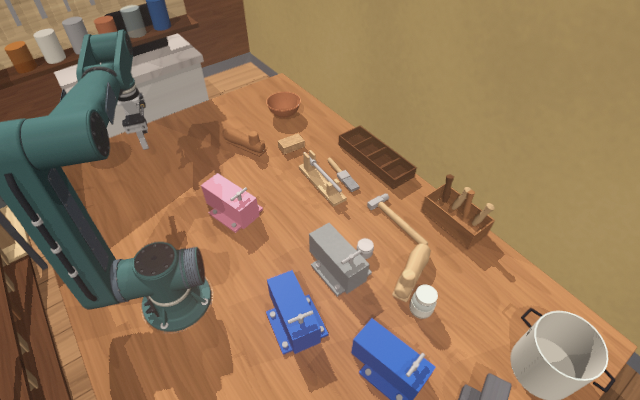

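The top view shows the grey jack at about (390,218), with the clamp on the right so its front faces left. The spindle on its rest is at about (280,157). The side view shows the jack at (340,258) and the rest at (322,178). I'll zoom in on both.

```bash
python3 - <<'E'
import cv2,pickle,numpy as np
d=pickle.load(open("s0.pkl","rb"))
t=d["top"]["color"][:,:,::-1]; s=d["side"]["color"][:,:,::-1]
r=lambda a,f:cv2.resize(a,None,fx=f,fy=f,interpolation=cv2.INTER_CUBIC)
a=r(t[135:185,230:330],4); b=r(t[185:250,345:435],4.444)[:, :400]
c=r(s[145:210,290:350],4); e=r(s[215:300,295:380],4)
im=np.zeros((600,800,3),np.uint8)
im[:200,:400]=a; im[:b.shape[0],400:400+b.shape[1]]=b; im[210:210+c.shape[0],:240]=c; im[600-min(310,e.shape[0]):,400:740]=e[-310:]
cv2.imwrite("pics/crop1.png",im)
E
```

```text
(no output)
```

View pics/crop1.png

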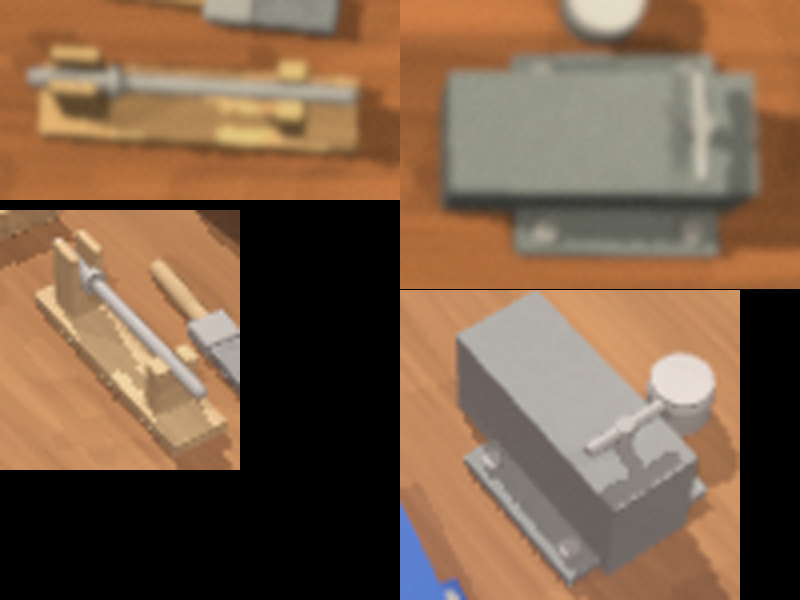

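The spindle's tail and collar are on the left (crop (28..125,78)) and its tip is on the right (357,95). So spindle +x runs to the right in the image (world -y), the same sense as the bore, and the jack's front face is its left edge. Next I'll measure both.

```bash
cat > h.py <<'E'
import cv2,numpy as np
def rays(s,px):
    K=np.array([[s["fx"],0,s["cx"]],[0,s["fy"],s["cy"]],[0,0,1]])
    u=cv2.undistortPoints(np.float64(px).reshape(-1,1,2),K,np.float64(s["dist"])).reshape(-1,2)
    return np.c_[u,np.ones(len(u))]@s["R"], -s["R"].T@s["t"]
def plane(s,px,z):
    r,c=rays(s,px); return c+r*((z-c[2])/r[:,2])[:,None]
def height(s,z=None):
    h,w=s["z_map"].shape; g=np.stack(np.meshgrid(np.arange(w),np.arange(h)),-1).reshape(-1,2)
    r,c=rays(s,g); return (c+r*s["z_map"].reshape(-1,1)).reshape(h,w,3)
def proj(s,X):
    K=np.array([[s["fx"],0,s["cx"]],[0,s["fy"],s["cy"]],[0,0,1]])
    return cv2.projectPoints(np.float64(X).reshape(-1,1,3),cv2.Rodrigues(s["R"])[0],s["t"],K,np.float64(s["dist"]))[0].reshape(-1,2)
E
python3 - <<'E'
import pickle,cv2,numpy as np
from h import *
d=pickle.load(open("s0.pkl","rb"))
boxes={"top":((345,190,430,245),(232,145,325,170)),"side":((300,215,375,295),(300,148,345,205))}
for n in("top","side"):
    s=d[n];P=height(s);hsv=cv2.cvtColor(s["color"],cv2.COLOR_RGB2HSV);S=hsv[...,1]
    for k,(x0,y0,x1,y1) in enumerate(boxes[n]):
        m=np.zeros(S.shape,bool);m[y0:y1,x0:x1]=True
        if k==0:
            m&=(S<60)&(abs(P[...,2]-.095)<.008)
        else: m&=(S<70)&(abs(P[...,2]-.07)<.02)
        ys,xs=np.nonzero(m)
        X=plane(s,np.c_[xs,ys],.095 if k==0 else .065)[:,:2]
        print(n,k,len(X),"z med",np.median(P[...,2][m]).round(4))
        mm=m.astype(np.uint8)
        cnt=max(cv2.findContours(mm,0,1)[0],key=cv2.contourArea)
        if k==0:
            Y=plane(s,cnt.reshape(-1,2),.095)[:,:2].astype(np.float32)
            r=cv2.minAreaRect(Y);print("rect",np.round(r[0],4),np.round(r[1],4),r[2]);print(cv2.boxPoints(r).round(4).tolist())
        else:
            vx,vy,x,y=cv2.fitLine(X.astype(np.float32),cv2.DIST_HUBER,0,.01,.01).ravel()
            if vy>0:vx,vy=-vx,-vy
            a=(X-[x,y])@[vx,vy]; q=(X-[x,y])@[-vy,vx]
            print("dir",vx,vy,"yaw",np.arctan2(vy,vx),"ends",[x,y]+a.min()*np.r_[vx,vy],[x,y]+a.max()*np.r_[vx,vy],np.ptp(a))
            b=np.arange(a.min(),a.max(),.006)
            print([(round(float(i-a.min())*1e3),round(float(np.ptp(q[(a>=i)&(a<i+.006)]))*1e3),round(float(q[(a>=i)&(a<i+.006)].mean())*1e3,1)) for i in b if ((a>=i)&(a<i+.006)).sum()>1])
E
```

```text
top 0 1751 z med 0.0962
rect [ 0.4734 -0.1922] [0.1986 0.0798] 89.86351013183594
[[0.43320000171661377, -0.2913999855518341], [0.5130000114440918, -0.29159998893737793], [0.5134999752044678, -0.09300000220537186], [0.43369999527931213, -0.09279999881982803]]
top 1 314 z med 0.0715
dir -0.072274394 -0.9973848 yaw -1.6431339 ends [0.66979666 0.26476827] [0.65187382 0.01743353] 0.24798326539992988
[(0, 10, -0.3), (6, 10, -0.5), (12, 10, -0.1), (18, 7, 1.9), (24, 7, 1.7), (30, 7, 2.7), (36, 7, 3.2), (42, 7, 3.6), (48, 10, -0.0), (54, 16, -0.3), (60, 19, -1.4), (66, 19, -1.0), (72, 10, -2.1), (78, 10, -1.7), (84, 10, -1.3), (90, 10, -0.8), (96, 10, -0.4), (102, 10, 0.0), (108, 10, 0.5), (114, 10, 0.2), (120, 10, 0.6), (126, 10, -1.5), (132, 10, -1.0), (138, 10, -0.4), (144, 10, -0.2), (150, 10, 0.2), (156, 10, 0.4), (162, 7, -0.6), (168, 7, -0.2), (174, 7, 0.3), (180, 7, 0.7), (186, 10, -0.5), (192, 10, -0.0), (198, 10, 0.4), (204, 10, 0.8), (210, 10, 1.3), (216, 10, 1.7), (222, 9, -0.4), (228, 10, -0.6), (234, 10, -0.2), (240, 10, 0.2), (246, 3, 0.6)]
side 0 1373 z med 0.0941
rect [ 0.46
[... 226 characters left out ...]
ide 1 168 z med 0.0691
dir -0.077002116 -0.9970309 yaw -1.6478748 ends [0.66845823 0.26658585] [0.64891759 0.01357177] 0.25376753484368614
[(42, 3, 3.5), (48, 10, 0.5), (54, 16, 1.7), (60, 22, 0.2), (66, 22, -1.4), (72, 16, -2.8), (78, 19, -2.2), (84, 16, -1.8), (90, 9, -1.3), (96, 9, -1.0), (102, 9, -0.3), (108, 13, -2.2), (114, 13, -1.2), (120, 9, -3.4), (126, 12, -1.6), (132, 9, 0.2), (138, 12, -2.0), (144, 12, -1.0), (150, 12, -0.7), (156, 12, -0.5), (162, 12, -0.3), (168, 12, -0.1), (174, 12, 0.1), (180, 12, 0.4), (186, 12, 0.6), (192, 12, 1.6), (198, 9, -0.5), (204, 12, 1.2), (210, 12, 1.4), (216, 12, 1.6), (222, 12, 1.9), (228, 12, 2.1), (234, 15, 1.7), (240, 9, 1.1), (246, 12, -0.2)]
```

```bash
python3 -m crank '[[0,[0,0,0],[0,0,8.5]],[0,[0,0,0],[0,0,8.5]],[0,[0,0,0],[0,0,8.5]],[0,[0,0,0],[0,0,8.5]],[0.3,[0,0,0],[0,0,8.5]],[0.55,[0,0,0],[0,0,8.5]],[0.55,[0,0,0],[0,0,8.5]],[0.55,[0,0,0],[0,0,8.5]]]'; python3 -m crank '[[0.55,[0,0,0],[0,0,8.5]],[0.55,[0,0,0],[0,0,0.7]],[0.55,[0,0,0],[0,0,0]]]'
cat > go.py <<'E'
import sys,numpy as np
from bench import robot
from scipy.spatial.transform import Rotation as R
o=robot.get_obs();M=R.from_euler("xyz",o["ee_rot"]).as_matrix();p=np.array(o["tool_pos"])
print("t",round(o["time"],2),"p",p.round(4),"rpy",np.array(o["ee_rot"]).round(4),"F",np.round(o["wrist_force"],1),"T",np.round(o["wrist_torque"],2),"w",round(o["width"],4),"ff",round(o["finger_force"],1))
if len(sys.argv)>4:
    g=np.array(list(map(float,sys.argv[1:4])));y=float(sys.argv[4])
    T=R.from_euler("xyz",[np.pi,0,y]).as_matrix()
    print("shift mm",(M.T@(g-p)*1e3).round(1),"turn deg",np.degrees(R.from_matrix(M.T@T).as_rotvec()).round(2))
E
python3 go.py 0.6606 0.146 0.16 1.498
```

```text
time: 0.9
tool_pos: [0.1602, 0.5258, 0.2048]
ee_rot: [-3.141, 0.001, 1.653]
wrist_force: [0.6, 0.8, 0.3]
width: 0.0653
finger_force: 0.0
time: 1.2
tool_pos: [0.1602, 0.5259, 0.2051]
ee_rot: [-3.141, 0.001, 1.501]
wrist_force: [-0.7, -0.5, 0.8]
width: 0.0432
finger_force: 0.0
t 1.2 p [0.1602 0.5259 0.2051] rpy [-3.1413e+00  8.0000e-04  1.5011e+00] F [-0.7 -0.5  0.8] T [-0.08  0.08 -0.02] w 0.0432 ff 0.0
shift mm [-344.1  525.6   45.2] turn deg [-0.02  0.04  0.18]
```

```bash
python3 -m crank '[[0.55,[-0.015,0.025,0],[0,0,0]],[0.55,[-0.023,0.035,0],[0,0,0]],[0.55,[-0.023,0.035,0],[0,0,0]],[0.55,[-0.023,0.035,0],[0,0,0]],[0.55,[-0.023,0.035,0],[0,0,0]],[0.55,[-0.023,0.035,0],[0,0,0]],[0.55,[-0.023,0.035,0],[0,0,0]],[0.55,[-0.023,0.035,0],[0,0,0]]]' >/dev/null; python3 -m crank '[[0.55,[-0.023,0.035,0],[0,0,0]],[0.55,[-0.023,0.035,0],[0,0,0]],[0.55,[-0.023,0.035,0],[0,0,0]],[0.55,[-0.023,0.035,0.01],[0,0,0]],[0.55,[-0.023,0.035,0.01],[0,0,0]],[0.55,[-0.023,0.035,0.01],[0,0,0]],[0.55,[-0.023,0.035,0.01],[0,0,0.2]],[0.55,[0,0,0],[0,0,0]]]' >/dev/null;python3 go.py 0.6606 0.146 0.046 1.498
```

```text
t 2.8 p [0.6516 0.1483 0.1611] rpy [-3.1372e+00  2.8000e-03  1.4916e+00] F [ 0.1 -0.9 -0.6] T [-0.07  0.08 -0.03] w 0.042 ff 0.0
shift mm [ -1.3   9.7 115.1] turn deg [-0.25  0.16 -0.37]
```

```bash
python3 -m crank '[[0.55,[-0.001,0.0085,0.02],[0,0,0]],[0.55,[0,0,0.02],[0,0,0]],[0.55,[0,0,0],[0,0,0]],[0.55,[0,0,0],[0,0,0]]]' >/dev/null;python3 go.py 0.6606 0.146 0.046 1.498
python3 - <<'E'
from bench import vision
import cv2,numpy as np
r=lambda a,f:cv2.resize(a,None,fx=f,fy=f,interpolation=cv2.INTER_CUBIC)
t=vision.snapshot("top")["color"][120:190,220:340,::-1];s=vision.snapshot("side")["color"][130:210,280:360,::-1]
cv2.imwrite("pics/g1.png",np.hstack([np.vstack([r(t,3.5),np.zeros((75,420,3),np.uint8)]),r(s,4)]))
E
```

```text
t 3.2 p [0.6573 0.1517 0.1255] rpy [-3.1405e+00 -1.0000e-04  1.4967e+00] F [ 0.3 -0.5  0.1] T [-0.05  0.04 -0.02] w 0.0423 ff 0.0
shift mm [-5.5  3.8 79.5] turn deg [-0.06 -0.   -0.08]
```

View pics/g1.png

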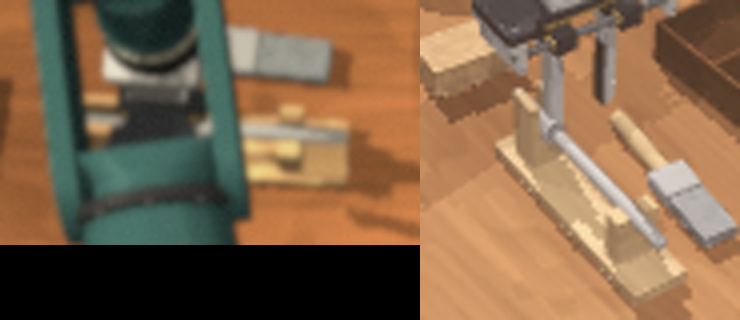

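The side crop shows the fingers straddling the spindle above it, clear of the brush. The top view is blocked by the arm. I'll descend and close.

```bash
python3 -m crank '[[0.55,[-0.0055,0.0035,0.01],[0,0,0]],[0.55,[0,0,0.02],[0,0,0]],[0.55,[0,0,0.02],[0,0,0]],[0.55,[0,0,0.02],[0,0,0]],[0.55,[0,0,0.0095],[0,0,0]],[0.55,[0,0,0],[0,0,0]],[0.55,[0,0,0],[0,0,0]]]' >/dev/null;python3 go.py 0.6606 0.146 0.046 1.498
python3 -m crank '[[0.7,[0,0,0],[0,0,0]],[0.8,[0,0,0],[0,0,0]],[0.85,[0,0,0],[0,0,0]],[0.9,[0,0,0],[0,0,0]],[1,[0,0,0],[0,0,0]],[1,[0,0,0],[0,0,0]]]';python3 go.py
```

```text
t 4.0 p [0.6616 0.1453 0.0468] rpy [ 3.1403e+00 -3.0000e-04  1.4949e+00] F [-0.7 -0.2  0.9] T [-0.02  0.08 -0.01] w 0.0425 ff 0.0
shift mm [ 0.6 -1.1  0.8] turn deg [ 0.07 -0.02 -0.18]
time: 4.6
tool_pos: [0.6604, 0.1455, 0.0465]
ee_rot: [-3.14, -0.0, 1.495]
wrist_force: [-4.1, -0.1, 5.3]
width: 0.013
finger_force: 30.0
t 4.6 p [0.6604 0.1455 0.0465] rpy [-3.1404e+00 -1.0000e-04  1.4951e+00] F [-4.1 -0.1  5.3] T [-0.03  0.86  0.05] w 0.013 ff 30.0
```

```bash
python3 -m crank '[[1,[0,0,-0.01],[0,0,0]],[1,[0,0,-0.015],[0,0,0]],[1,[0,0,-0.02],[0,0,0]],[1,[0,0,-0.02],[0,0,0]],[1,[0,0,-0.02],[0,0,0]],[1,[0,0,-0.01],[0,0,0]],[1,[0,0,0],[0,0,0]]]' >/dev/null;python3 go.py 0.4735 0.090 0.13 1.5708
```

```text
t 5.3 p [0.6626 0.1455 0.1439] rpy [ 3.1362e+00 -1.1000e-03  1.4948e+00] F [ 1.1 -0.3 -3.2] T [-0.07  0.06 -0.02] w 0.013 ff 30.0
shift mm [ -69.7 -184.5   12.9] turn deg [ 0.31 -0.05 -4.36]
```

```bash
python3 -m crank '[[1,[-0.005,-0.015,0],[0,0,-0.6]],[1,[-0.011,-0.028,0],[0,0,-0.6]],[1,[-0.011,-0.03,0],[0,0,-0.6]],[1,[-0.011,-0.03,0],[0,0,-0.6]],[1,[-0.011,-0.03,0.005],[0,0,-0.6]],[1,[-0.011,-0.028,0.008],[0,0,-0.6]],[1,[-0.01,-0.023,0],[0,0,-0.5]],[1,[0,0,0],[0,0,0]]]' >/dev/null;python3 -m crank '[[1,[0,0,0],[0,0,0]],[1,[0,0,0],[0,0,0]]]' >/dev/null; python3 go.py 0.4735 0.090 0.046 1.5708
python3 - <<'E'
from bench import vision
import cv2,numpy as np,pickle
r=lambda a,f:cv2.resize(a,None,fx=f,fy=f,interpolation=cv2.INTER_CUBIC)
d={n:vision.snapshot(n) for n in("top","side")};pickle.dump(d,open("s1.pkl","wb"))
t=d["top"]["color"][170:250,260:400,::-1];s=d["side"]["color"][150:290,270:390,::-1]
cv2.imwrite("pics/g2.png",np.hstack([np.vstack([r(t,3),np.zeros((180,420,3),np.uint8)]),r(s,3)]))
E
```

```text
t 6.3 p [0.475  0.0835 0.1278] rpy [ 3.1411e+00 -2.0000e-04  1.5665e+00] F [-0.2 -0.1 -2.1] T [-0.11  0.05 -0.06] w 0.013 ff 30.0
shift mm [ 6.5 -1.6 81.8] turn deg [ 0.03 -0.01 -0.25]
```

View pics/g2.png

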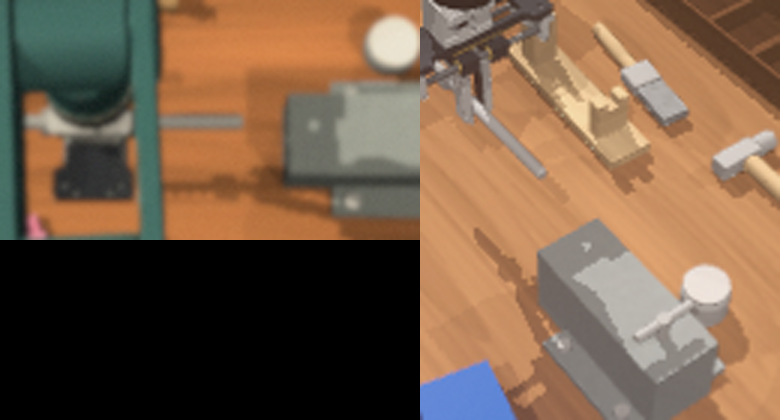

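Seen from above, the spindle lies level with its tip at crop (242,121), pointing at the block's face (285). I'll lower it to bore height and measure how far it is off the bore axis.

```bash
python3 -m crank '[[1,[0,0,0.01],[0,0,-0.2]],[1,[0,-0.0015,0.02],[0,0,0]],[1,[0,0,0.02],[0,0,0]],[1,[0,0,0.02],[0,0,0]],[1,[0,0,0.0105],[0,0,0]],[1,[0,0,0],[0,0,0]],[1,[0,0,0],[0,0,0]]]' >/dev/null; python3 go.py 0.4735 0.085 0.0465 1.5708
cat > meas.py <<'E'
from bench import vision
import cv2,numpy as np,pickle
from h import *
s0=pickle.load(open("s0.pkl","rb"))
for n in("top","side"):
    s=vision.snapshot(n);P=height(s);S=cv2.cvtColor(s["color"],cv2.COLOR_RGB2HSV)[...,1]
    # the background differs from the first picture, grey and near the expected line
    g=np.stack(np.meshgrid(np.arange(640),np.arange(400)),-1).reshape(-1,2)
    X=plane(s,g,.065)[:,:2].reshape(400,640,2)
    m=(S<75)&(abs(X[...,0]-.4735)<.02)&(X[...,1]>-.088)&(X[...,1]<.035)&(abs(P[...,2]-.07)<.015)
    A=X[m]
    if len(A)<15: print(n,"few",len(A));continue
    vx,vy,x,y=cv2.fitLine(A.astype(np.float32),cv2.DIST_HUBER,0,.01,.01).ravel()
    f=lambda yy:round(float(x+vx/vy*(yy-y)),4)
    print(n,len(A),"yaw err",round(float(vx/vy),4),"x at tip",f(A[:,1].min()),"x at mouth",f(-.093),"y",A[:,1].min().round(4),A[:,1].max().round(4),"z",np.median(P[...,2][m]).round(4), np.polyfit(P[...,1][m],P[...,2][m],1).round(4))
E
python3 meas.py
```

```text
t 7.1 p [0.4732 0.0835 0.0477] rpy [ 3.1413e+00 -1.0000e-04  1.5701e+00] F [-0.9 -0.7 -2. ] T [-0.11  0.08  0.  ] w 0.0126 ff 30.0
shift mm [1.5 0.3 1.2] turn deg [ 0.02 -0.01 -0.04]
top 87 yaw err -0.0043 x at tip 0.4748 x at mouth 0.475 y -0.042 0.0295 z 0.0729 [0.0001 0.0728]
side 74 yaw err -0.0276 x at tip 0.4756 x at mouth 0.4769 y -0.0484 0.0346 z 0.0718 [-0.0007  0.0712]
```

```bash
python3 -m crank '[[1,[-0.008,-0.0007,0.001],[0,0,0.3]],[1,[-0.01,0,0],[0,0,0]],[1,[-0.01,0,0],[0,0,0]],[1,[-0.007,0,0],[0,0,0]],[1,[0,0,0],[0,0,0]],[1,[0,0,0],[0,0,0]]]' >/dev/null; python3 go.py 0.4735 0.0475 0.0465 1.565
python3 meas.py
```

```text
t 7.8 p [0.472  0.0481 0.0465] rpy [ 3.1415e+00 -5.0000e-04  1.5638e+00] F [-0.6 -0.1 -2.9] T [-0.08  0.04 -0.03] w 0.0132 ff 30.0
shift mm [-0.6  1.5  0. ] turn deg [ 0.01 -0.03 -0.07]
top 87 yaw err -0.0005 x at tip 0.4743 x at mouth 0.4743 y -0.0806 0.0146 z 0.0725 [0.     0.0719]
side 110 yaw err -0.0049 x at tip 0.4719 x at mouth 0.472 y -0.0754 0.0349 z 0.0692 [-0.019   0.0684]
```

```bash
python3 -m crank '[[1,[-0.004,-0.0004,0],[0,0,0]],[1,[-0.004,0,0],[0,0,0]],[1,[-0.003,0,0],[0,0,0]],[1,[-0.002,0,0],[0,0,0]]]' ; python3 -m crank '[[1,[-0.002,0,0],[0,0,0]],[1,[-0.002,0,0],[0,0,0]]]'; python3 go.py
```

```text
time: 8.3
tool_pos: [0.4716, 0.0352, 0.0465]
ee_rot: [3.141, -0.0, 1.565]
wrist_force: [-0.4, -0.2, -3.1]
width: 0.0131
finger_force: 30.0
time: 8.5
tool_pos: [0.4717, 0.0312, 0.0466]
ee_rot: [3.141, -0.0, 1.565]
wrist_force: [1.1, 0.4, -3.2]
width: 0.0128
finger_force: 30.0
t 8.5 p [0.4717 0.0312 0.0466] rpy [ 3.1410e+00 -1.0000e-04  1.5648e+00] F [ 1.1  0.4 -3.2] T [-0.03 -0.09  0.04] w 0.0128 ff 30.0
```

```bash
python3 -m crank '[[1,[-0.003,0,0],[0,0,0]],[1,[-0.003,0,0],[0,0,0]]]'; python3 -m crank '[[1,[-0.003,0,0],[0,0,0]],[1,[-0.003,0,0],[0,0,0]],[1,[0,0,0],[0,0,0]]]'; python3 go.py; python3 meas.py
```

```text
time: 8.7
tool_pos: [0.4716, 0.0252, 0.0466]
ee_rot: [3.141, -0.0, 1.565]
wrist_force: [0.3, 0.3, -2.5]
width: 0.0132
finger_force: 30.0
time: 9.0
tool_pos: [0.4715, 0.0188, 0.0465]
ee_rot: [3.141, 0.001, 1.564]
wrist_force: [1.4, -0.7, -3.3]
width: 0.0133
finger_force: 30.0
t 9.0 p [0.4715 0.0188 0.0465] rpy [3.1413e+00 5.0000e-04 1.5642e+00] F [ 1.4 -0.7 -3.3] T [-0.16 -0.07  0.04] w 0.0133 ff 30.0
top 60 yaw err -0.0215 x at tip 0.4743 x at mouth 0.4745 y -0.0866 -0.0181 z 0.0717 [-0.0181  0.0706]
side 134 yaw err -0.016 x at tip 0.4724 x at mouth 0.4727 y -0.0754 0.0349 z 0.0698 [0.0203 0.0702]
```

```bash
python3 -m crank '[[1,[-0.003,0.0002,0],[0,0,0]],[1,[-0.003,0,0],[0,0,0]],[1,[-0.003,0,0],[0,0,0]]]'; python3 -m crank '[[1,[-0.003,0.0001,0],[0,0,0]],[1,[-0.003,0,0],[0,0,0]],[1,[-0.003,0,0],[0,0,0]]]'; python3 go.py
```

```text
time: 9.4
tool_pos: [0.4715, 0.0103, 0.0465]
ee_rot: [3.142, -0.0, 1.565]
wrist_force: [0.3, 0.5, -2.6]
width: 0.013
finger_force: 30.0
time: 9.7
tool_pos: [0.4716, 0.0011, 0.0465]
ee_rot: [3.141, -0.0, 1.565]
wrist_force: [0.4, 0.7, -2.5]
width: 0.0132
finger_force: 30.0
t 9.7 p [0.4716 0.0011 0.0465] rpy [ 3.1415e+00 -2.0000e-04  1.5647e+00] F [ 0.4  0.7 -2.5] T [ 0.02 -0.1   0.05] w 0.0132 ff 30.0
```

```bash
python3 -m crank '[[1,[-0.003,0.0001,0],[0,0,0]],[1,[-0.003,0,0],[0,0,0]],[1,[-0.003,0,0],[0,0,0]]]'; python3 go.py
```

```text
time: 10.0
tool_pos: [0.4717, -0.0078, 0.0465]
ee_rot: [3.141, -0.0, 1.565]
wrist_force: [1.0, 0.1, -1.9]
width: 0.0131
finger_force: 30.0
t 10.0 p [ 0.4717 -0.0078  0.0465] rpy [ 3.1415e+00 -1.0000e-04  1.5647e+00] F [ 1.   0.1 -1.9] T [ 0.01 -0.1   0.08] w 0.0131 ff 30.0
```

```bash
python3 -m crank '[[1,[-0.003,0.0001,0],[0,0,0]],[1,[-0.003,0.0001,0],[0,0,0]],[1,[-0.003,0,0],[0,0,0]],[1,[-0.003,0,0],[0,0,0]]]'; python3 -m crank '[[1,[-0.003,0,0],[0,0,0]],[1,[-0.003,0,0],[0,0,0]],[1,[-0.003,0,0],[0,0,0]]]'; python3 go.py
```

```text
time: 10.4
tool_pos: [0.4718, -0.0198, 0.0465]
ee_rot: [3.142, -0.0, 1.565]
wrist_force: [1.1, 0.5, -1.9]
width: 0.0132
finger_force: 30.0
time: 10.7
tool_pos: [0.4719, -0.0288, 0.0465]
ee_rot: [3.141, -0.0, 1.565]
wrist_force: [1.5, 0.2, -2.9]
width: 0.013
finger_force: 30.0
t 10.7 p [ 0.4719 -0.0288  0.0465] rpy [ 3.1412e+00 -2.0000e-04  1.5648e+00] F [ 1.5  0.2 -2.9] T [ 0.09 -0.16  0.13] w 0.013 ff 30.0
```

```bash
python3 -m crank '[[1,[-0.003,0,0],[0,0,0]],[1,[-0.003,0,0],[0,0,0]],[1,[-0.003,0,0],[0,0,0]]]';python3 -m crank '[[1,[-0.003,0,0],[0,0,0]],[1,[-0.003,0,0],[0,0,0]],[1,[-0.003,0,0],[0,0,0]]]'; python3 go.py
```

```text
time: 11.0
tool_pos: [0.4718, -0.0378, 0.0466]
ee_rot: [3.141, -0.0, 1.565]
wrist_force: [1.4, 1.0, -2.4]
width: 0.013
finger_force: 30.0
time: 11.3
tool_pos: [0.4718, -0.0468, 0.0466]
ee_rot: [3.141, -0.0, 1.565]
wrist_force: [1.9, 1.1, -2.9]
width: 0.0133
finger_force: 30.0
t 11.3 p [ 0.4718 -0.0468  0.0466] rpy [ 3.1410e+00 -3.0000e-04  1.5648e+00] F [ 1.9  1.1 -2.9] T [ 0.15 -0.36  0.06] w 0.0133 ff 30.0
```

```bash
python3 -m crank '[[1,[-0.003,0.0002,0],[0,0,0]],[1,[-0.003,0.0001,0],[0,0,0]],[1,[-0.002,0,0],[0,0,0]],[1,[0,0,0],[0,0,0]]]'; python3 go.py;python3 meas.py
python3 - <<'E'
from bench import vision
import cv2,numpy as np
r=lambda a,f:cv2.resize(a,None,fx=f,fy=f,interpolation=cv2.INTER_CUBIC)
t=vision.snapshot("top")["color"][170:250,290:430,::-1];s=vision.snapshot("side")["color"][170:290,270:390,::-1]
cv2.imwrite("pics/g3.png",np.hstack([np.vstack([r(t,3),np.zeros((120,420,3),np.uint8)]),r(s,3)]))
E
```

```text
time: 11.7
tool_pos: [0.4719, -0.0531, 0.0463]
ee_rot: [3.142, -0.004, 1.565]
wrist_force: [2.2, 5.1, -3.5]
width: 0.0128
finger_force: 30.0
t 11.7 p [ 0.4719 -0.0531  0.0463] rpy [ 3.1415 -0.0038  1.5646] F [ 2.2  5.1 -3.5] T [ 0.84 -0.37  0.06] w 0.0128 ff 30.0
top 38 yaw err 0.0414 x at tip 0.4724 x at mouth 0.4693 y -0.0181 0.0324 z 0.0714 [-0.0912  0.0716]
side 78 yaw err -0.0391 x at tip 0.4732 x at mouth 0.4739 y -0.0754 0.0018 z 0.0706 [-0.0035  0.0704]
```

View pics/g3.png

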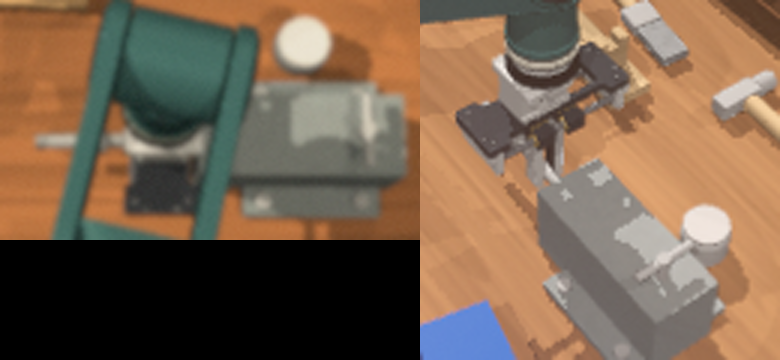

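The top crop shows the spindle in the bore, with its tail out at (38,141). The side crop shows the fingers close to the face. The plunger is now felt at 5 N, so I'll release and regrip.

```bash
python3 -m crank '[[0.55,[0.0005,0,0],[0,0,0]],[0.55,[0,0,0],[0,0,0]],[0.55,[0,0,0],[0,0,0]],[0.55,[0,0,0],[0,0,0]],[0.55,[0,0,0],[0,0,0]]]'; python3 -m crank '[[0.55,[0,0,-0.01],[0,0,0]],[0.55,[0,0,-0.02],[0,0,0]],[0.55,[0,0,-0.02],[0,0,0]],[0.55,[0.015,0,0],[0,0,0]],[0.55,[0.025,0,0],[0,0,0]],[0.55,[0.025,0,0],[0,0,0]],[0.55,[0.015,0,0],[0,0,0]],[0.55,[0,0,0],[0,0,0]]]'>/dev/null; python3 go.py 0.472 0.028 0.044 1.568
python3 - <<'E'
from bench import vision
import cv2,numpy as np,pickle
r=lambda a,f:cv2.resize(a,None,fx=f,fy=f,interpolation=cv2.INTER_CUBIC)
d={n:vision.snapshot(n) for n in("top","side")};pickle.dump(d,open("s2.pkl","wb"))
t=d["top"]["color"][170:250,290:430,::-1];s=d["side"]["color"][170:290,270:390,::-1]
cv2.imwrite("pics/g4.png",np.hstack([np.vstack([r(t,3),np.zeros((120,420,3),np.uint8)]),r(s,3)]))
E
```

```text
time: 12.4
tool_pos: [0.4718, -0.0544, 0.0466]
ee_rot: [3.142, 0.0, 1.564]
wrist_force: [0.5, -0.5, -0.3]
width: 0.0422
finger_force: 0.0
t 13.2 p [0.4725 0.0272 0.0973] rpy [ 3.1405e+00 -4.0000e-04  1.5674e+00] F [-0.7 -0.3  0.3] T [-0.08  0.02 -0.08] w 0.0421 ff 0.0
shift mm [ 0.7 -0.6 53.3] turn deg [ 0.06 -0.02 -0.03]
```

View pics/g4.png

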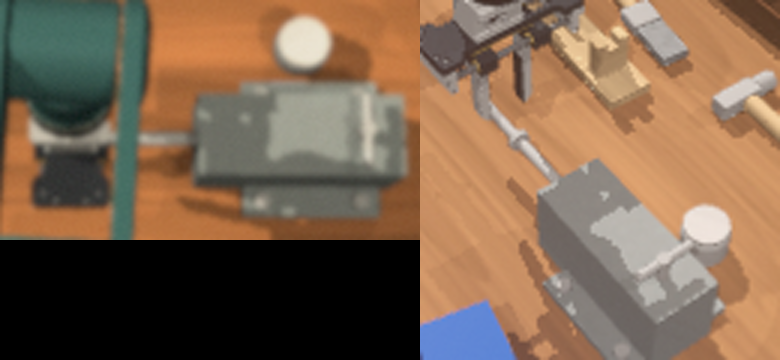

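The spindle stays in the bore with its collar at side crop (515,133), and the fingers are above the tail behind the collar. A quick ray check of the collar, then down.

```bash
python3 -c "
import pickle;from h import *
d=pickle.load(open('s2.pkl','rb'));print(plane(d['side'],[[301.7,214.3]],.068))"
python3 -m crank '[[0.55,[0.001,-0.0005,0.01],[0,0,0]],[0.55,[0,0,0.015],[0,0,0]],[0.55,[0,0,0.015],[0,0,0]],[0.55,[0,0,0.01],[0,0,0]],[0.55,[0,0,0.003],[0,0,0]],[0.55,[0,0,0],[0,0,0]],[0.55,[0,0,0],[0,0,0]]]';python3 go.py 0.472 0.028 0.044 1.568
```

```text
[[0.4738906  0.00276543 0.068     ]]
time: 14.0
tool_pos: [0.4723, 0.0267, 0.044]
ee_rot: [3.141, -0.0, 1.564]
wrist_force: [-0.1, -0.4, 0.9]
width: 0.0423
finger_force: 0.0
t 14.0 p [0.4723 0.0267 0.044 ] rpy [ 3.1405 -0.      1.5644] F [-0.1 -0.4  0.9] T [-0.04  0.1  -0.02] w 0.0423 ff 0.0
shift mm [ 1.3 -0.3  0. ] turn deg [ 0.06 -0.   -0.21]
```

```bash
python3 -m crank '[[0.7,[0,0,0],[0,0,0]],[0.8,[0,0,0],[0,0,0]],[0.85,[0,0,0],[0,0,0]],[0.9,[0,0,0],[0,0,0]],[1,[0,0,0],[0,0,0]],[1,[0,0,0],[0,0,0]]]'; python3 go.py; python3 -m crank '[[1,[0,0,-0.001],[0,0,0]],[1,[0,0,-0.0005],[0,0,0]],[1,[0,0,0],[0,0,0]]]';python3 go.py
```

```text
time: 14.6
tool_pos: [0.4725, 0.0269, 0.0439]
ee_rot: [3.14, -0.0, 1.565]
wrist_force: [0.7, 0.5, 1.0]
width: 0.0129
finger_force: 30.0
t 14.6 p [0.4725 0.0269 0.0439] rpy [ 3.1400e+00 -1.0000e-04  1.5649e+00] F [0.7 0.5 1. ] T [-0.04 -0.22  0.02] w 0.0129 ff 30.0
time: 14.9
tool_pos: [0.4718, 0.0269, 0.0449]
ee_rot: [3.142, -0.0, 1.565]
wrist_force: [1.6, -0.0, -1.2]
width: 0.0131
finger_force: 30.0
t 14.9 p [0.4718 0.0269 0.0449] rpy [ 3.1416e+00 -2.0000e-04  1.5649e+00] F [ 1.6 -0.  -1.2] T [ 0.09 -0.27  0.09] w 0.0131 ff 30.0
```

```bash
python3 -m crank '[[1,[-0.002,0.0001,0],[0,0,0]],[1,[-0.002,0.0001,0],[0,0,0]],[1,[-0.002,0,0],[0,0,0]],[1,[-0.002,0,0],[0,0,0]]]'; python3 -m crank '[[1,[-0.003,0.0001,0],[0,0,0]],[1,[-0.003,0,-0.0001],[0,0,0]],[1,[-0.003,0,0],[0,0,0]]]'; python3 go.py
```

```text
time: 15.3
tool_pos: [0.4719, 0.0223, 0.0449]
ee_rot: [-3.141, -0.007, 1.565]
wrist_force: [1.9, 9.6, 0.5]
width: 0.0131
finger_force: 30.0
time: 15.6
tool_pos: [0.4721, 0.0136, 0.0451]
ee_rot: [3.141, -0.008, 1.565]
wrist_force: [2.0, 9.8, -0.0]
width: 0.0128
finger_force: 30.0
t 15.6 p [0.4721 0.0136 0.0451] rpy [ 3.1413 -0.008   1.5652] F [ 2.   9.8 -0. ] T [ 1.73 -0.28  0.03] w 0.0128 ff 30.0
```

```bash
python3 -m crank '[[1,[-0.003,0.0001,0],[0,0,0]],[1,[-0.003,0,0],[0,0,0]],[1,[-0.003,0,0],[0,0,0]]]'; python3 go.py
```

```text
time: 15.9
tool_pos: [0.4723, 0.0047, 0.0453]
ee_rot: [3.141, -0.008, 1.565]
wrist_force: [2.2, 10.0, 0.6]
width: 0.0133
finger_force: 30.0
t 15.9 p [0.4723 0.0047 0.0453] rpy [ 3.1409 -0.0084  1.5651] F [ 2.2 10.   0.6] T [ 1.87 -0.29  0.02] w 0.0133 ff 30.0
```

```bash
python3 -m crank '[[1,[-0.003,0.0002,-0.0002],[0,0,0]],[1,[-0.003,0.0001,-0.0001],[0,0,0]],[1,[-0.003,0,0],[0,0,0]],[1,[-0.003,0,0],[0,0,0]]]'; python3 -m crank '[[1,[-0.003,0.0002,0],[0,0,0]],[1,[-0.003,0.0001,-0.0001],[0,0,0]],[1,[-0.003,0,0],[0,0,0]],[1,[-0.003,0,0],[0,0,0]]]'; python3 go.py
```

```text
time: 16.3
tool_pos: [0.4725, -0.0073, 0.0455]
ee_rot: [3.141, -0.008, 1.565]
wrist_force: [2.1, 10.3, 0.8]
width: 0.0132
finger_force: 30.0
time: 16.7
tool_pos: [0.4727, -0.0192, 0.0457]
ee_rot: [3.141, -0.008, 1.565]
wrist_force: [1.9, 10.1, 1.8]
width: 0.013
finger_force: 30.0
t 16.7 p [ 0.4727 -0.0192  0.0457] rpy [ 3.1411 -0.0085  1.5651] F [ 1.9 10.1  1.8] T [ 1.8  -0.29  0.02] w 0.013 ff 30.0
```

```bash
python3 -m crank '[[1,[-0.003,0.0002,-0.0001],[0,0,0]],[1,[-0.003,0,0],[0,0,0]],[1,[-0.003,0,0],[0,0,0]],[1,[-0.003,0,0],[0,0,0]]]'; python3 go.py
```

```text
time: 17.1
tool_pos: [0.4728, -0.0311, 0.0458]
ee_rot: [3.141, -0.009, 1.565]
wrist_force: [0.7, 11.2, 2.4]
width: 0.0133
finger_force: 30.0
t 17.1 p [ 0.4728 -0.0311  0.0458] rpy [ 3.1411 -0.0087  1.5651] F [ 0.7 11.2  2.4] T [ 1.9  -0.24 -0.03] w 0.0133 ff 30.0
```

```bash
python3 -m crank '[[1,[-0.003,0,-0.0003],[0,0,0]],[1,[-0.003,0,-0.0002],[0,0,0]],[1,[-0.003,0,-0.0001],[0,0,0]],[1,[-0.003,0,0],[0,0,0]]]'; python3 -m crank '[[1,[-0.003,0,-0.0001],[0,0,0]],[1,[-0.002,0,-0.0001],[0,0,0]],[1,[-0.002,0,0],[0,0,0]]]'; python3 go.py
```

```text
time: 17.5
tool_pos: [0.4726, -0.0435, 0.0461]
ee_rot: [3.142, -0.008, 1.565]
wrist_force: [1.9, 10.2, 1.6]
width: 0.0128
finger_force: 30.0
time: 17.8
tool_pos: [0.4725, -0.0506, 0.0462]
ee_rot: [3.142, -0.008, 1.565]
wrist_force: [1.0, 9.3, -0.0]
width: 0.0128
finger_force: 30.0
t 17.8 p [ 0.4725 -0.0506  0.0462] rpy [ 3.1416 -0.0078  1.565 ] F [ 1.   9.3 -0. ] T [ 1.67 -0.26 -0.01] w 0.0128 ff 30.0
```

```bash
python3 -m crank '[[1,[-0.0015,0,0],[0,0,0]],[1,[-0.0015,0,0],[0,0,0]],[1,[-0.0015,0,0],[0,0,0]],[1,[-0.0015,0,0],[0,0,0]]]'; python3 -m crank '[[1,[-0.001,0,0],[0,0,0]],[1,[-0.001,0,0],[0,0,0]]]'
```

```text
time: 18.2
tool_pos: [0.4726, -0.0565, 0.0463]
ee_rot: [3.141, -0.008, 1.565]
wrist_force: [1.2, 9.4, 0.7]
width: 0.0131
finger_force: 30.0
time: 18.4
tool_pos: [0.4726, -0.0585, 0.0463]
ee_rot: [3.141, -0.008, 1.565]
wrist_force: [2.8, 9.5, 1.5]
width: 0.0132
finger_force: 30.0
```

```bash
python3 -m crank '[[1,[-0.0007,0,0],[0,0,0]],[1,[-0.0005,0,0],[0,0,0]]]'
```

```text
time: 18.6
tool_pos: [0.4726, -0.0597, 0.0463]
ee_rot: [3.141, -0.008, 1.565]
wrist_force: [1.8, 10.7, 0.9]
width: 0.0131
finger_force: 30.0
```

```bash
python3 -m crank '[[1,[-0.0005,0,0],[0,0,0]],[1,[-0.0005,0,0],[0,0,0]]]'
```

```text
time: 18.8
tool_pos: [0.4726, -0.0607, 0.0464]
ee_rot: [3.141, -0.008, 1.565]
wrist_force: [2.4, 10.0, 0.8]
width: 0.0132
finger_force: 30.0
```

```bash
for i in 1; do python3 -m crank '[[1,[-0.0005,0,0],[0,0,0]],[1,[-0.0005,0,0],[0,0,0]]]'; done
```

```text
time: 19.0
tool_pos: [0.4726, -0.0617, 0.0463]
ee_rot: [3.141, -0.008, 1.565]
wrist_force: [2.4, 8.5, 1.2]
width: 0.0129
finger_force: 30.0
```

```bash
python3 -m crank '[[1,[-0.0005,0,0],[0,0,0]],[1,[-0.0005,0,0],[0,0,0]]]'
```

```text
time: 19.2
tool_pos: [0.4726, -0.0624, 0.0463]
ee_rot: [3.141, -0.008, 1.565]
wrist_force: [1.7, 10.6, 1.1]
width: 0.0131
finger_force: 30.0
```

```bash
python3 -m crank '[[1,[-0.0005,0,0],[0,0,0]],[1,[-0.0005,0,0],[0,0,0]]]'
```

```text
time: 19.4
tool_pos: [0.4726, -0.0624, 0.0464]
ee_rot: [3.141, -0.011, 1.565]
wrist_force: [1.5, 13.4, 2.4]
width: 0.0134
finger_force: 30.0
```

```bash
python3 -m crank '[[1,[-0.0005,0,0],[0,0,0]],[1,[0,0,0],[0,0,0]]]'; python3 - <<'E'
from bench import vision
import cv2,numpy as np,pickle
r=lambda a,f:cv2.resize(a,None,fx=f,fy=f,interpolation=cv2.INTER_CUBIC)
t=vision.snapshot("top")["color"][180:250,300:380,::-1];s=vision.snapshot("side")["color"][190:260,280:350,::-1]
cv2.imwrite("pics/g5.png",np.hstack([r(t,5),r(s,5)]))
E
```

```text
time: 19.6
tool_pos: [0.4726, -0.0624, 0.0463]
ee_rot: [3.141, -0.011, 1.565]
wrist_force: [1.7, 14.2, 0.8]
width: 0.0131
finger_force: 30.0
```

View pics/g5.png

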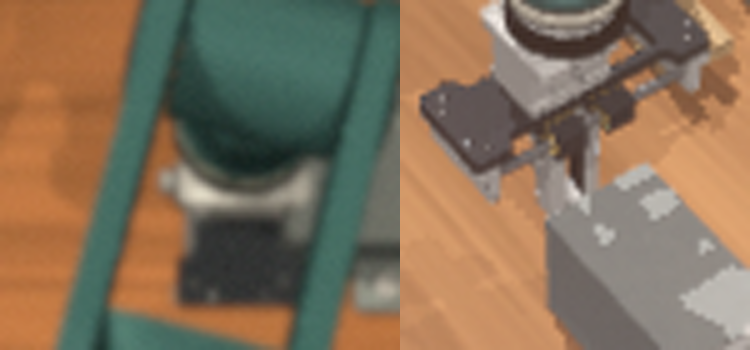

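The side crop shows the fingers just in front of the face, with the collar hidden by them. Motion stopped dead while the force rose to 14 N. I'll ease off slightly, let go, lift and check.

```bash
python3 -m crank '[[1,[0.001,0,0],[0,0,0]],[0.55,[0,0,0],[0,0,0]],[0.55,[0,0,0],[0,0,0]],[0.55,[0,0,0],[0,0,0]],[0.55,[0,0,0],[0,0,0]],[0.55,[0,0,0],[0,0,0]]]'; python3 -m crank '[[0.55,[0,0,-0.01],[0,0,0]],[0.55,[0,0,-0.025],[0,0,0]],[0.55,[0,0,-0.03],[0,0,0]],[0.55,[0,0,-0.035],[0,0,0]],[0.55,[0.03,0,-0.02],[0,0,0]],[0.55,[0.04,0,0],[0,0,0]],[0.55,[0.04,0,0],[0,0,0]],[0.55,[0.04,0,0],[0,0,0]]]'; python3 -m crank '[[0.55,[0.03,-0.02,0],[0,0,0]],[0.55,[0.02,-0.02,0],[0,0,0]],[0.55,[0,0,0],[0,0,0]],[0.55,[0,0,0],[0,0,0]]]'
python3 - <<'E'
from bench import vision
import cv2,numpy as np,pickle
r=lambda a,f:cv2.resize(a,None,fx=f,fy=f,interpolation=cv2.INTER_CUBIC)
d={n:vision.snapshot(n) for n in("top","side")};pickle.dump(d,open("s3.pkl","wb"))
t=d["top"]["color"][180:250,300:380,::-1];s=d["side"]["color"][190:260,280:350,::-1]
cv2.imwrite("pics/g6.png",np.hstack([r(t,5),r(s,5)]))
E
```

```text
time: 20.3
tool_pos: [0.4723, -0.0672, 0.0463]
ee_rot: [-3.141, 0.0, 1.564]
wrist_force: [0.4, -0.7, -0.4]
width: 0.0422
finger_force: 0.0
time: 21.1
tool_pos: [0.4736, 0.0844, 0.1678]
ee_rot: [3.139, -0.0, 1.564]
wrist_force: [0.5, -0.6, -0.1]
width: 0.0422
finger_force: 0.0
time: 21.5
tool_pos: [0.434, 0.1334, 0.1672]
ee_rot: [3.14, 0.0, 1.566]
wrist_force: [-0.1, 0.0, -0.0]
width: 0.0424
finger_force: 0.0
```

View pics/g6.png

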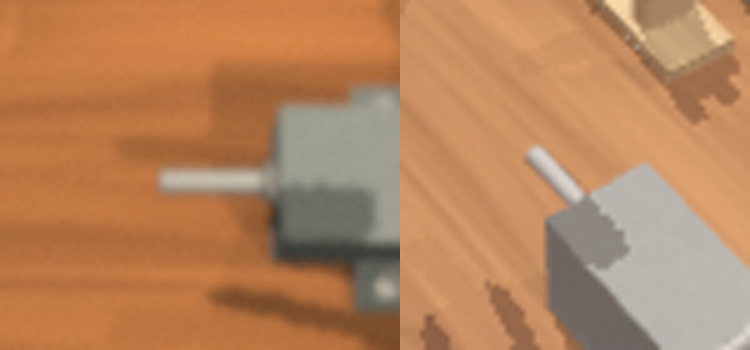

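The spindle is in the bore with its collar at the face, tail end at top crop (158,181). I'll check the stick-out numerically.

```bash
python3 - <<'E'
import pickle,cv2,numpy as np
from h import *
d=pickle.load(open('s3.pkl','rb'));s0=pickle.load(open('s0.pkl','rb'))
for n in d:
    s=d[n];S=cv2.cvtColor(s["color"],cv2.COLOR_RGB2HSV)[...,1].astype(float)
    g=np.array([[.4725,y,.068] for y in np.arange(-.11,.0,.001)])
    p=proj(s,g);v=cv2.remap(S.astype(np.float32),p[:,0].astype(np.float32).reshape(1,-1),p[:,1].astype(np.float32).reshape(1,-1),1)[0]
    print(n,[(int(round(a*1e3)),int(b)) for a,b in zip(g[:,1],v) if -.035<a<-.010])
    # collar: saturation along line 10 mm beside axis (collar only)
    for dz,dx in((.065,.010),(.065,-.010),(.076,0)):
        g2=np.array([[.4725+dx,y,dz] for y in np.arange(-.1,-.07,.001)]);p=proj(s,g2).astype(np.float32)
        print(dx,dz,cv2.remap(S.astype(np.float32),p[:,0].reshape(1,-1),p[:,1].reshape(1,-1),1)[0].astype(int).tolist())
E
```

```text
top [(-35, 39), (-34, 38), (-33, 37), (-32, 38), (-31, 38), (-30, 39), (-29, 40), (-28, 41), (-27, 42), (-26, 50), (-25, 57), (-24, 65), (-23, 83), (-22, 101), (-21, 117), (-20, 131), (-19, 145), (-18, 158), (-17, 161), (-16, 164), (-15, 167), (-14, 167), (-13, 168), (-12, 169), (-11, 168)]
0.01 0.065 [22, 22, 22, 22, 22, 23, 25, 27, 30, 33, 35, 39, 44, 48, 54, 62, 69, 75, 81, 86, 88, 88, 89, 90, 90, 91, 91, 91, 91, 91]
-0.01 0.065 [22, 22, 22, 21, 21, 21, 25, 28, 33, 46, 59, 72, 85, 99, 111, 121, 130, 138, 144, 150, 154, 154, 154, 155, 155, 156, 156, 156, 156, 156]
0 0.076 [23, 22, 21, 21, 23, 24, 25, 27, 28, 29, 30, 30, 31, 32, 32, 33, 33, 33, 32, 32, 32, 33, 34, 35, 34, 33, 33, 33, 34, 35]
side [(-35, 18), (-34, 18), (-33, 19), (-32, 19), (-31, 19), (-30, 19), (-29, 19), (-28, 19), (-27, 23), (-26, 34), (-25, 47), (-24, 62), (-23, 82), (-22, 97), (-21, 108), (-20, 116), (-19, 123), (-18, 127), (-17, 128), (-16, 129), (-15, 129), (-14, 129), (-13, 129), (-12, 129), (-11, 129)]
0.01 0.065 [15, 15, 15, 14, 13, 13, 13, 13, 13, 12, 12, 13, 14, 15, 15, 14, 14, 15, 15, 15, 14, 21, 32, 45, 65, 86, 103, 114, 113, 113]
-0.01 0.065 [22, 22, 22, 22, 22, 22, 22, 23, 23, 23, 23, 22, 22, 22, 22, 22, 22, 23, 23, 24, 29, 38, 52, 66, 85, 98, 107, 115, 123, 125]
0 0.076 [19, 19, 20, 21, 21, 22, 22, 22, 23, 23, 23, 23, 22, 22, 22, 21, 21, 23, 29, 32, 33, 33, 32, 35, 33, 33, 33, 32, 33, 29]
```

The tail end is at y ≈ -0.0225 m; with the face at -0.093, home is -0.023. It is seated.

```bash
python3 -c "
from bench import robot
print(robot.close_job())"
```

```text
the job is handed in; nothing more can be done
None
```

The spindle is fully home in the grey jack block (stopped dead at about 14 N of push, tail within about 1 mm of its home position in the camera check), after a release halfway and a fresh grip on the tail; the gripper is clear and the job is handed in at about 22 s.

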